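Lock a stirrer's magnet rotor with a retaining ring

ROBOT

A 7-joint arm with a two-finger parallel gripper is mounted at the origin on the work surface. World frame = base frame: x ahead of the robot, y to its left, z up, the work surface at z = 0. Lengths are in m, angles in rad, forces in N, time in s.
With the tool pointing down it reaches from about 0.4 to 0.85 m from the base axis. Payload 10.4 kg.
Tool frame: the origin (TCP) lies midway between the tips of the shut fingers; the grasp point (between the pads) lies 19 mm behind it (arm.pinch_z is the distance from the TCP to the grasp point, in m); z points along the fingers, x is the direction in which the jaws open and shut, and the axes are right-handed (so a half turn about z gives the same grasp; the last joint's range is limited). The gripper opens to 87 mm and grips with 3 to 60 N. Pads are 19 mm wide; open, the fingers measure 117 mm over their backs; the gripper's body (75 mm by 190 mm) begins 51 mm behind the grasp point.
Start: joints at [1.158, 0.332, -0.065, 1.46, 0.022, 1.35, -0.088], TCP at [0.238, -0.578, 0.223] pointing down, gripper open.
Joint ranges: [-2.6, 2.6], [-0.5, 2.12], [-1.47, 1.34], [0.16, 2.42], [-1.27, 4.41], [0.06, 2.06], [-2.6, 2.6]. Speed limits (rad/s): [2.22, 2.22, 2.79, 2.79, 3.14, 3.14, 3.14].

INTERFACE

Orientations are given as a unit quaternion [x, y, z, w].
In Python, from workcell import arm gives the robot as it stands. Calls block until the motion is done:
- arm.movep(position, orientation): joint-space move of the TCP to a pose.
- arm.movel(position, ori=None, max_speed=0.15): straight line of the TCP; ori=None keeps the orientation; max_speed is the mean speed in m/s.
- arm.goto_joints(angles): joint-space move.
- arm.gripper_to(opening): finger opening in m; the grip force is fixed at half the most; returns when the fingers have stopped.
- arm.sleep(seconds).
- arm.ik(position, orientation): joint angles nearest the present ones, or None.
- arm.snapshot(name): name is "scene" or "top" or "wrist"; returns (picture, depth): 420x560x3 uint8, red, green, blue; 420x560 float32, m along the optical axis (not along the pixel's ray), 0 where there is no reading.
- arm.camera_info(name): a dict with "fx", "fy", "cx", "cy" (pixels), "eye" and "attitude" of the camera in the world. Camera axes: x right, y up, looking along -z (the intrinsics and any distortion apply to the point x, -y, -z); pixel columns grow to the right and rows downward; lengths in m; the calibration is good to about 2 mm. A picture is of the moment at which its call begins: read the wrist's pose just before it. camera_info takes no time and is no camera call; for the wrist camera it gives the pose at the moment of the call.
A pose or a line that the arm cannot do raises arm.MotionError and nothing moves.
- arm.finish_job(): hands the job in, once; it reports no verdict.
Readings, each from a call of its own:
- arm.current_time_s(): time.
- arm.current_joint_pos(): joint angles.
- arm.current_joint_vel(): joint speeds.
- arm.current_effort(): joint torques, N m.
- arm.current_tcp_pos(): TCP position.
- arm.current_eef_rot(): TCP orientation.
- arm.current_contact_force(): force on the tool from outside, world axes, zero at the start.
- arm.current_wrist_torque(): the same for the moment, N m.
- arm.current_finger_gap(): finger opening in m.
Only numpy, scipy, OpenCV 4.12 (cv2) and the standard library are available. Lean on these libraries where they do the work, as an engineer would, in place of code of your own. Each camera call takes 0.05 s, during which the arm holds its last target. There are 200 camera calls.

TASK

Take the circlip pliers, which stand in the blue stand with a retaining ring on their tips, squeeze them just enough to spread the ring without overstretching it, lift it out and slide it over the spindle of the opened stirrer. With the ring still spread, press it gently down on the white rotor until the spring under the rotor gives, and only then let the ring close into the spindle's groove. Draw the pliers out and leave them nose down in the empty glass beaker, without shoving the beaker, the vials or the screwdriver.

Things in the scene. Friction and masses are not known exactly. Their poses are not given: they have to be found in the camera images.
- stand: fixed blue plastic stand, base 85 x 85 x 20 mm with two small upright posts (14 mm wide, tops 90 mm above the bench) that keep the pliers upright. Origin on the bench below the pliers' nose; at the start stand, pliers and ring have the same axes. Lift pliers and ring straight up at least 80 mm to clear the posts
- pliers: external circlip pliers standing nose down, 154 mm tall, 0.15 kg. Origin midway between the two tip shoulders (the nose); z up along the pliers, y the line along which the two red handles are squeezed. Pivot 62 mm above the origin; uncrossed: squeezing the handles spreads the tips. Each tip is a 3 mm pin, 3.5 mm long, under a flat shoulder that bears on the ring's lug
- pliers_nose (a point): point midway between the two tip shoulders of the pliers (the origin of pliers)
- handles (a point): point midway between the red handles, 112 mm above the nose. Handles: 14 mm wide (x), straight from 82 to 154 mm above the nose; at this height their outer width is about 52 mm at rest, 39 mm with the ring spread to 0.2 rad, 34 mm at 0.3 rad; a spring and the ring push them apart (14 N at 34 mm; still about 4 N at 49 mm, enough to lift the pliers with their pins loose in the closed ring)
- ring: bronze-coloured spring retaining ring, 4 mm thick, inner diameter 28.4, outer 40 mm, two lugs with holes on its +x side, gap between them. Origin: centre of the closed ring, underside; z up. Starts flat on the stand, 20 mm above the bench, the pliers' pins standing loosely in its holes, its origin 15 mm towards -x of the pliers' axis. Spread, it clings to the pins
- ring_back (a point): point at the ring's back, 17 mm towards -x of its origin, where it flexes. The ring's frame stays with its back: spread to 0.3 rad, it passes over the shaft best with the shaft's axis 3 mm towards +x of the ring's origin, the line of the lug holes then 8 mm from that axis. As it closes in the groove that line moves out to 15 mm, so the pliers must follow 7 mm towards +x while they are relaxed
- ring_l (a joint): spread of the ring: how far each half is turned outward, rad. 0 closed (as at the start and in the groove); it slides over the 32 mm spindle freely at 0.27 to 0.35 and hugs it at about 0.18; above 0.40 it is overstretched and spoilt. Its spring resists with about 6 N at each lug at 0.3
- stirrer: fixed opened laboratory stirrer, grey tray 190 x 190 mm, 69 mm high at its rim. Origin on the bench at its centre. In the middle an upright steel spindle, 32 mm in diameter, top edge chamfered 3 mm, and round it a white magnet rotor, 76 mm in diameter, lifted by a spring. Spindle, rotor and ring are oiled
- spindle_foot (a point): point on the spindle's axis, level with the tray's floor, 55 mm above the bench. On average the groove's lower edge is 22 mm, the rotor's face 25 mm and the spindle's top 43.5 mm above this point, all three together up to 8 mm higher or lower from one stirrer to the next, which no pose shows: find them by feel
- groove_mean (a point): average place of the closed ring's mid-thickness: 24 mm above spindle_foot. The groove is 28 mm in diameter, 6.5 mm wide; the raised rotor hides its lowest 3 mm. The rotor must be pushed down 0.5 to 3 mm for the ring to enter: it resists with 3 N at first, 4.3 to 10.5 N in that span; stop at 3.5 mm. Over 12 N damages it
- beaker: empty glass beaker, 92 mm outer diameter, 74 mm high, walls 4 mm, floor 6 mm thick, 0.45 kg, loose. Origin at the centre of its underside
- vial_a: clear glass vial with white cap, 28 mm diameter, 55 mm tall, upright; origin at the centre of its underside; leave alone
- vial_b: amber glass vial with white cap, 28 mm diameter, 55 mm tall, upright; origin at the centre of its underside; leave alone
- driver: screwdriver lying on the bench, 160 mm long; origin at its middle underneath; leave alone

How it is judged:
On the way, in this order (a step that is already met when the one before it is completed fails the run):
1. ring spread on the pliers and carried clear of the stand (value of joint ring_l above 0.15 rad and z of ring in the frame of stand above 0.08 m and contact force between the fingers and pliers above 0.5 N), for 0.1 s.
2. with the pliers, the spread ring is around the spindle and presses the rotor down against its spring (value of joint ring_l above 0.1 rad and horizontal distance between ring and spindle_foot below 0.008 m and z of ring in the frame of spindle_foot below 0.034 m and contact force between ring and rotor_c0 above 3.5 N and contact force between the fingers and pliers above 0.5 N), for 0.1 s.
At the end, for the whole second after the job is handed in: The ring is closed (under 0.08 rad) in the groove: within 2.5 mm of the spindle's axis, underside 12 to 34 mm above the spindle foot, level within 0.1 rad, at rest. The pliers rest with their nose in the beaker, within 45 mm of its axis and 60 mm of the bench. The beaker is upright (value of joint ring_l below 0.08 rad and horizontal distance between ring and spindle_foot below 0.0025 m and z of ring in the frame of spindle_foot between 0.012 and 0.034 m and angle between each of ring, beaker's own z axis and vertical below 0.1 rad and linear speed of ring below 0.02 m/s and horizontal distance between pliers_nose and beaker below 0.045 m and height (world z) of pliers_nose below 0.06 m and linear speed of pliers below 0.03 m/s); the robot touches nothing.
It fails at once if the ring is overstretched (value of joint ring_l above 0.4 rad).
It fails at once if the ring is forced onto the spindle or rotor (contact force between ring and stirrer above 25 N).
It fails at once if the ring presses on the rotor with more than 12 N (contact force between ring and rotor_c0 above 12 N).
It fails at once if a bystander is disturbed (distance of any of vial_a, vial_b, driver, beaker from where it was at the start of the episode above 0.03 m).
It also fails if it takes over 67 s, if anything falls off the work surface, if the arm or the gripper's body presses on something with over 40 N, if the wrist force passes 120 N, or if a joint passes its speed limit or range.

## Working session

There is one attempt and no reset: what is moved stays moved. The work goes in short steps, each a Python script; the robot and the scene stay as the last script left them, time stands still between calls to the robot, and variables do not carry over. Pictures are saved under pics/ and viewed, about 8 in all and at most 12, crops included, and the job is handed in when it is done.

```bash
ls; mkdir -p pics; python3 - <<'E'
from workcell import arm
import cv2, numpy as np
for n in ("scene","top"):
    p,d=arm.snapshot(n); cv2.imwrite(f"pics/{n}0.png",cv2.cvtColor(p,cv2.COLOR_RGB2BGR)); np.savez(f"pics/{n}0.npz",p=p,d=d); print(n,arm.camera_info(n))
print(arm.current_time_s(),arm.current_eef_rot(),arm.current_tcp_pos(),arm.pinch_z,arm.current_finger_gap())
E
```

```text
pics
scene {'fx': 492.76226559609154, 'fy': 492.76226559609154, 'cx': 285.82864905303677, 'cy': 214.89443141289854, 'eye': array([ 0.87734423, -0.63622642,  0.60589962]), 'attitude': array([0.43201779, 0.10687602, 0.19566122, 0.87387346])}
top {'fx': 443.4526657415869, 'fy': 443.4526657415869, 'cx': 278.3263948122629, 'cy': 210.69650048718623, 'eye': array([ 0.44135904, -0.04220113,  0.88865461]), 'attitude': array([-0.06673966,  0.06410431,  0.7065263 , -0.70161032])}
0.1 [ 8.30666475e-01 -5.56769957e-01 -5.60267346e-04 -3.29682664e-04] [ 0.23735904 -0.57779099  0.22182789] 0.0187 0.08719470266018362
```

View pics/scene0.png

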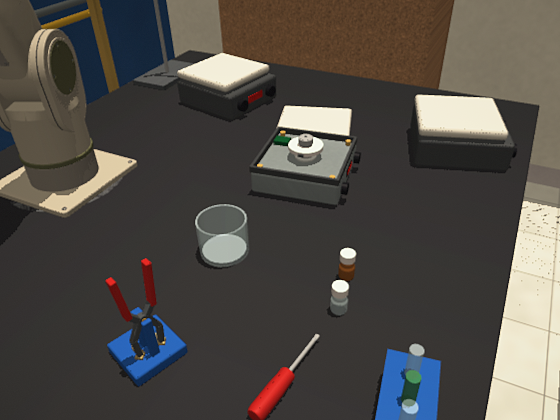

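View pics/top0.png

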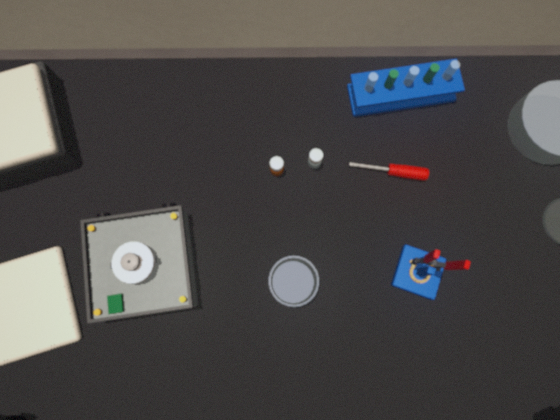

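The scene picture shows the stand with the pliers at about (148,345), the beaker at (222,235), the stirrer at (305,160), and the vials and driver to the right. In the top view the pliers are at (420,270) with the ring below them, the beaker is at (294,281) and the spindle is at (131,262).

```bash
cat > vis.py <<'E'
import numpy as np, cv2
from scipy.spatial.transform import Rotation as R
def cloud(d,ci):
    v,u=np.mgrid[:d.shape[0],:d.shape[1]]
    P=np.stack([(u-ci['cx'])/ci['fx']*d,-(v-ci['cy'])/ci['fy']*d,-d],-1)
    W=P@R.from_quat(ci['attitude']).as_matrix().T+ci['eye']; W[d==0]=np.nan
    return W
def ray(uv,z,ci):
    r=R.from_quat(ci['attitude']).apply([(uv[0]-ci['cx'])/ci['fx'],-(uv[1]-ci['cy'])/ci['fy'],-1.])
    return ci['eye']+r*(z-ci['eye'][2])/r[2]
E
python3 - <<'E'
from vis import *
from workcell import arm
for n in ("top","scene"):
    f=np.load(f"pics/{n}0.npz"); ci=arm.camera_info(n); W=cloud(f['d'],ci); hsv=cv2.cvtColor(f['p'],cv2.COLOR_RGB2HSV).astype(int)
    h,s,v=hsv[...,0],hsv[...,1],hsv[...,2]; z=W[...,2]
    near=np.hypot(W[...,0]-.42,W[...,1]+.33)<.15
    def rep(name,m):
        p=W[m]; 
        if len(p)<5: print(n,name,len(p)); return
        c,sz,a=cv2.minAreaRect((p[:,:2]*1000).astype(np.float32)); print(n,name,len(p),"rect",np.round(c,1),np.round(sz,1),round(a,1),"med",np.round(np.median(p,0)*1000,1))
    print(n,"bench z",np.nanmedian(z[(v<30)&(abs(z)<.02)]))
    m=(h>100)&(h<130)&(s>120)&(v>60)&(abs(z-.02)<.007)
    k,l,st,_=cv2.connectedComponentsWithStats(m.astype(np.uint8))
    for i in range(1,k):
        if st[i,4]>150: rep(f"blue{st[i,:4]}",l==i)
    m=((h<8)|(h>172))&(s>150)&(v>80)&(z>.06)&(z<.2)
    k,l,st,_=cv2.connectedComponentsWithStats(m.astype(np.uint8))
    for i in range(1,k):
        if st[i,4]>15:
            rep(f"red{st[i,:4]}",l==i); q=W[l==i]; print("  zrange",q[:,2].min(),q[:,2].max()); 
            t=q[q[:,2]>q[:,2].max()-.012]; print("  top",np.round(t.mean(0)*1000,1))
    if n=="top":
        for (a,b) in [(131,262),(143,270),(145,250),(120,272),(294,281),(277,162),(316,156),(160,230)]:
            print((a,b),np.round(W[b,a]*1000,1))
        m=(z>.085)&(z<.115)&(np.hypot(W[...,0]-W[262,131,0],W[...,1]-W[262,131,1])<.05); rep("spindletop",m&(z>np.nanmax(z[m])-.008)); print(np.sort(z[m])[::60])
        rep("rotor", (v>170)&(s<40)&(z>.07)&(z<.095)&(np.hypot(W[...,0]-W[262,131,0],W[...,1]-W[262,131,1])<.06))
        rep("tray",(z>.06)&(z<.075)&(np.hypot(W[...,0]-W[262,131,0],W[...,1]-W[262,131,1])<.15))
        rep("beaker",(z>.064)&(z<.085)&(np.hypot(W[...,0]-W[281,294,0],W[...,1]-W[281,294,1])<.07))
E
python3 - <<'E'
import cv2,numpy as np
t=cv2.imread('pics/top0.png'); a=cv2.resize(t[225:325,370:490],(480,400),interpolation=cv2.INTER_CUBIC); b=cv2.resize(t[225:300,95:170],(320,320),interpolation=cv2.INTER_CUBIC)
c=np.zeros((400,800,3),np.uint8); c[:400,:480]=a; c[:320,480:]=b; cv2.imwrite('pics/crop1.png',c)
E
```

```text
top bench z 0.0014698227445523182
top blue[392 244  52  56] 1183 rect [ 482.9 -312.1] [85.9 85.4] 69.5 med [ 469.7 -297.6   20.6]
top red[425 249  15  13] 88 rect [ 503.  -293.6] [10.9 13.7] 67.5 med [ 500.8 -291.6  174.6]
  zrange 0.11353842488153276 0.18051204371948415
  top [ 503.4 -292.   176.3]
top red[445 260  26  10] 196 rect [ 487.3 -337.3] [14.9 14.3] 64.7 med [ 486.6 -334.4  155. ]
  zrange 0.1088417972793927 0.1790693036760539
  top [ 486.2 -338.5  175.2]
(131, 262) [498.3 220.9 103.8]
(143, 270) [485.2 205.   84.2]
(145, 250) [521.2 203.   84.8]
(120, 272) [481.8 245.3  87.1]
(294, 281) [466.  -69.4   3.7]
(277, 162) [694.1 -37.7  56.1]
(316, 156) [ 706.4 -114.1   53.9]
(160, 230) [561.9 185.1  56. ]
top spindletop 257 rect [500.  224.3] [30.8 31.4] 14.2 med [500.1 223.7 103.9]
[0.085      0.08524598 0.08545534 0.08565785 0.08586031 0.08604749
 0.08627473 0.08646096 0.08668996 0.08691425 0.08720978 0.08763882
 0.08824064 0.09311028 0.10201081 0.10333934 0.1042225  0.10540153]
top rotor 1069 rect [500.2 224.6] [74.6 74.6] 56.1 med [499.3 222.9  85.8]
top tray 2155 rect [500.2 225. ] [190.3 191.3] 8.0 med [474.  254.   68.3]
top beaker 364 rect [464.6 -66.4] [89.3 89.9] 89.9 med [467.6 -70.3  74.2]
scene bench z 0.0006734925683951065
scene blue[107 314  80  68] 1840 rect [ 481.4 -313.5] [84.7 85.5] 70.0 med [ 497.7 -329.7   20.7]
scene red[141 258  15  48] 425 rect [ 501.1 -296.8] [14.8 15.2] 63.9 med [ 505.1 -299.2  146.7]
  zrange 0.10264931030422242 0.17854705422466494
  top [ 503.7 -295.6  173.6]
scene red[105 277  27  44] 396 rect [ 486.8 -340.9] [17.  13.2] 12.1 med [ 490.5 -340.7  148. ]
  zrange 0.10364506191606548 0.17848742856716782
  top [ 486.8 -341.8  174.3]
```

View pics/crop1.png

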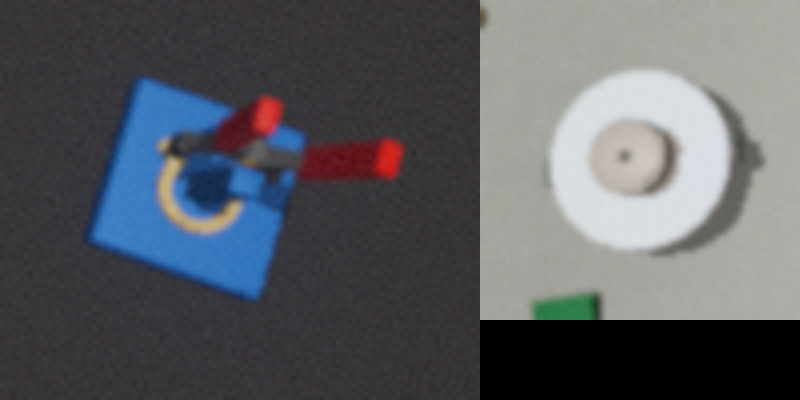

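The crop shows the pliers' nose at the base, with the ring on the lower-left side, which is world -x. The handle line is at about 70° and the spindle is centred in the rotor. The stand's yaw is −20°, and all measured sizes match those given. The rotor and spindle top read about 5 mm above average. Next I'll check reach for the key poses.

```bash
cat > rob.py <<'E'
import numpy as np
from scipy.spatial.transform import Rotation as R
from workcell import arm
H=0.112-arm.pinch_z            # TCP above nose, along the pliers
STAND=np.array([.495,-.3173,.0]); SPIN=np.array([.5001,.2246,.0]); BEAK=np.array([.4646,-.0664,.0])
NZ=.024; YAW0=np.deg2rad(-20)
def pose(nose,yaw,tilt=0.,flip=0):
    """nose pos, pliers yaw, tilt about pliers y (rad, handles lean to +x) -> tcp, quat"""
    Rp=(R.from_euler('z',yaw)*R.from_euler('y',tilt)).as_matrix()
    s=-1 if flip else 1
    T=np.column_stack([s*Rp[:,1],s*Rp[:,0],-Rp[:,2]])
    return np.asarray(nose)+H*Rp[:,2], R.from_matrix(T).as_quat()
def xdir(yaw): return np.array([np.cos(yaw),np.sin(yaw),0])
def fz(n=5):
    return np.mean([arm.current_contact_force() for _ in range(n)],0)
E
python3 - <<'E'
from rob import *
for flip in (0,1):
    print("grasp",flip,[None if (q:=arm.ik(*pose(STAND+[0,0,z],YAW0,0,flip))) is None else np.round(q,2) for z in (.024,.14)])
    for yd in range(-180,180,20):
        y=np.deg2rad(yd); 
        qs=[arm.ik(*pose(SPIN+.008*xdir(y)+[0,0,z],y,0,flip)) for z in (.085,.14)]
        qb=[arm.ik(*pose(BEAK+[0,0,.1],y,t,flip)) for t in (0,.35,-.35)]
        print(flip,yd,[None if q is None else np.round(q,1).tolist() for q in qs[:1]],[q is not None for q in qs+qb])
print(arm.current_time_s())
E
```

```text
grasp 0 [array([ 0.93,  0.38, -0.54,  1.67,  0.21,  1.15,  1.56]), array([ 0.94,  0.29, -0.54,  1.52,  0.15,  1.37,  1.6 ])]
0 -180 [[0.4, 0.4, -1.1, 1.7, 0.3, 1.3, -2.3]] [True, True, True, True, True]
0 -160 [[0.4, 0.4, -1.1, 1.7, 0.3, 1.3, -2.0]] [True, True, True, True, True]
0 -140 [[0.4, 0.4, -1.1, 1.7, 0.4, 1.3, -1.6]] [True, True, True, True, True]
0 -120 [[0.5, 0.5, -1.3, 1.7, 0.5, 1.3, -1.4]] [True, True, True, True, True]
0 -100 [[0.5, 0.5, -1.3, 1.7, 0.5, 1.3, -1.0]] [True, True, True, True, True]
0 -80 [[0.5, 0.5, -1.2, 1.7, 0.4, 1.3, -0.6]] [True, True, True, True, True]
0 -60 [[0.5, 0.5, -1.2, 1.7, 0.4, 1.3, -0.3]] [True, True, True, True, True]
0 -40 [[0.5, 0.5, -1.2, 1.7, 0.5, 1.3, 0.1]] [True, True, True, True, True]
0 -20 [[0.5, 0.5, -1.2, 1.7, 0.5, 1.3, 0.4]] [True, True, True, True, True]
0 0 [[0.5, 0.5, -1.2, 1.7, 0.5, 1.3, 0.7]] [True, True, True, True, True]
0 20 [[0.5, 0.5, -1.2, 1.7, 0.5, 1.3, 1.1]] [True, True, True, True, True]
0 40 [[0.5, 0.5, -1.2, 1.7, 0.5, 1.3, 1.4]] [True, True, True, True, True]
0 60 [[0.5, 0.5, -1.2, 1.7, 0.5, 1.3, 1.8]] [True, True
[... 1164 characters left out ...]
rue, True]
1 0 [[0.4, 0.4, -1.0, 1.7, 0.3, 1.3, -2.3]] [True, True, True, True, True]
1 20 [[0.3, 0.4, -1.0, 1.7, 0.3, 1.3, -2.0]] [True, True, True, True, True]
1 40 [[0.4, 0.4, -1.1, 1.7, 0.4, 1.3, -1.7]] [True, True, True, True, True]
1 60 [[0.5, 0.5, -1.3, 1.7, 0.5, 1.3, -1.4]] [True, True, True, True, True]
1 80 [[0.5, 0.5, -1.3, 1.7, 0.5, 1.3, -1.1]] [True, True, True, True, True]
1 100 [[0.5, 0.5, -1.3, 1.7, 0.5, 1.3, -0.7]] [True, True, True, True, True]
1 120 [[0.5, 0.5, -1.3, 1.7, 0.5, 1.3, -0.4]] [True, True, True, True, True]
1 140 [[0.5, 0.5, -1.3, 1.7, 0.5, 1.3, -0.0]] [True, True, True, True, True]
1 160 [[0.5, 0.5, -1.3, 1.7, 0.5, 1.3, 0.4]] [True, True, True, True, True]
0.1
```

```bash
python3 - <<'E'
from rob import *
import cv2
p,q=pose(STAND+[0,0,NZ],YAW0)
arm.movep([p[0],p[1],.235],q)
pic,d=arm.snapshot("wrist"); cv2.imwrite("pics/w1.png",cv2.cvtColor(pic,cv2.COLOR_RGB2BGR)); ci=arm.camera_info("wrist"); np.savez("pics/w1.npz",p=pic,d=d,**ci)
print(arm.current_time_s(),arm.current_tcp_pos()-[p[0],p[1],.235])
arm.movel(p,q,max_speed=.1)
print(arm.current_time_s(),arm.current_tcp_pos()-p,fz())
for g in (.056,.051,.048): arm.gripper_to(g); print(g,arm.current_finger_gap(),fz(),arm.current_time_s())
pic,d=arm.snapshot("wrist"); cv2.imwrite("pics/w2.png",cv2.cvtColor(pic,cv2.COLOR_RGB2BGR))
E
```

```text
1.65 [-0.00066634 -0.00108118 -0.0002035 ]
2.975 [ 0.00039536 -0.00020472  0.00070447] [ 0.20728134 -0.41329919 -0.64300604]
0.056 0.056300666013182635 [0.1459817  0.63660324 0.77182746] 3.7917
0.051 0.05112837947383109 [0.48898044 0.3388816  2.54208474] 4.2083
0.048 0.04844891922732393 [0.87164342 1.06055215 3.37189161] 4.5583
```

View pics/w1.png

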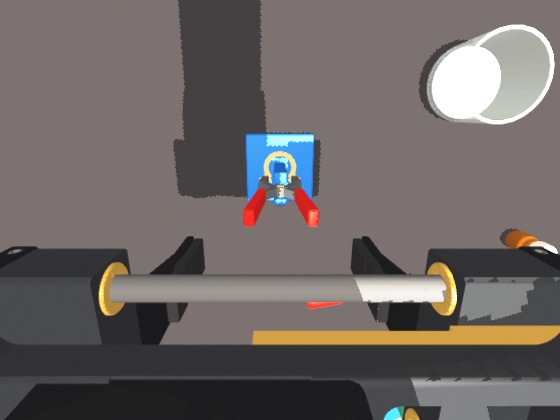

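View pics/w2.png

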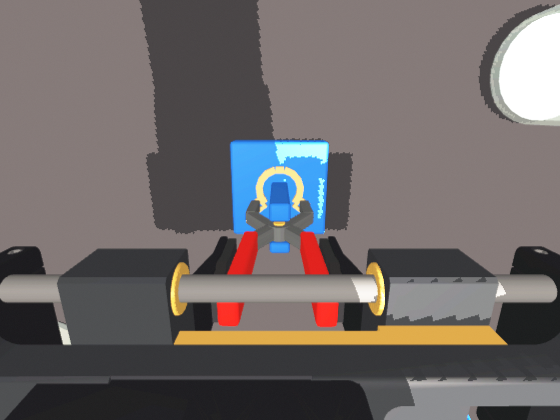

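w1 and w2 show the ring at (280,185) and both handles squarely between the pads, so the alignment is good. Next I'll squeeze in steps while measuring the ring's width in the wrist view.

```bash
cat >> rob.py <<'E'
import cv2
from vis import ray
def ringpts(ztop,name=None):
    """bronze pixels of the wrist picture on the ring's top plane, in pliers axes about the nose (mm)"""
    ci=arm.camera_info("wrist"); tcp=arm.current_tcp_pos(); pic,d=arm.snapshot("wrist")
    if name: cv2.imwrite(name,cv2.cvtColor(pic,cv2.COLOR_RGB2BGR))
    hsv=cv2.cvtColor(pic,cv2.COLOR_RGB2HSV).astype(int)
    m=(hsv[...,0]>12)&(hsv[...,0]<26)&(hsv[...,1]>70)&(hsv[...,2]>90); m[:130]=0; m[238:]=0; m[:,:210]=0; m[:,350:]=0
    v,u=np.nonzero(m); P=np.array([ray(a,ztop,ci) for a in zip(u,v)])-tcp
    yaw=YAW0; x=xdir(yaw); y=np.array([-x[1],x[0],0]); return np.c_[P@x,P@y]*1000
def width(ztop,name=None):
    P=ringpts(ztop,name); Q=P[P[:,0]<np.min(P[:,0])+26] 
    return dict(n=len(P),back=round(float(P[:,0].min()),1),w=round(float(np.ptp(P[:,1])),1),ymid=round(float(P[:,1].max()+P[:,1].min())/2,1),
      w20=round(float(np.ptp(P[abs(P[:,0]-P[:,0].min()-20)<2,1])),1))
E
python3 - <<'E'
from rob import *
print(width(.024))
for g in (.044,.041,.039,.037): 
    arm.gripper_to(g); print(g,arm.current_finger_gap(),fz(),arm.current_time_s(),width(.024,f"pics/s{int(g*1000)}.png"))
E
```

```text
{'n': 279, 'back': -36.1, 'w': 43.0, 'ymid': 3.5, 'w20': 35.6}
0.044 0.04442486491149912 [0.35276261 1.04084297 5.07064671] 5.0417 {'n': 255, 'back': -35.3, 'w': 45.6, 'ymid': 3.1, 'w20': 36.5}
0.041 0.04194631341665601 [0.2873962  1.06117226 2.18736495] 5.4333 {'n': 245, 'back': -34.5, 'w': 47.3, 'ymid': 2.2, 'w20': 37.4}
0.039 0.03967569753301714 [-0.34849738  0.31369151  0.22551458] 5.7833 {'n': 224, 'back': -33.7, 'w': 55.3, 'ymid': -0.9, 'w20': 39.2}
0.037 0.03757275016721416 [-0.40684066 -0.20820362 -2.02404081] 6.1333 {'n': 210, 'back': -32.8, 'w': 62.4, 'ymid': 1.7, 'w20': 46.1}
```

View pics/s37.png

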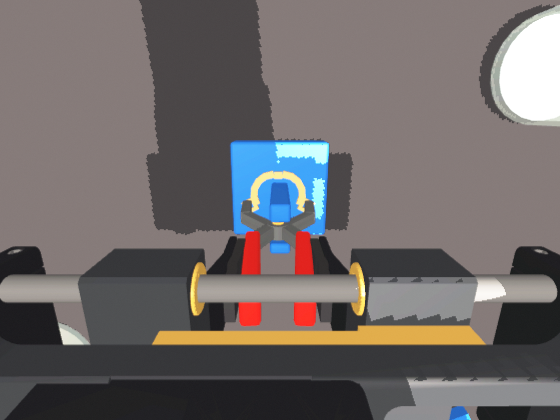

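s37 shows the ring visibly spread and still symmetric on the pins. I'll finish the squeeze, lift straight up and carry the ring above the spindle.

```bash
python3 - <<'E'
from rob import *
for g in (.0352,.0338): 
    arm.gripper_to(g); print(g,arm.current_finger_gap(),fz(),arm.current_time_s(),width(.024))
p,q=pose(STAND+[0,0,.150],YAW0)
arm.movel(p,q,max_speed=.1); arm.sleep(.2)
print(arm.current_time_s(),arm.current_finger_gap(),fz(),width(arm.current_tcp_pos()[2]-H))
p,q=pose(SPIN+.008*xdir(YAW0)+[0,0,.150],YAW0)
arm.movep(p,q); arm.sleep(.5)
print(arm.current_time_s(),arm.current_finger_gap(),fz(20),arm.current_tcp_pos()-p,width(arm.current_tcp_pos()[2]-H,"pics/up_w.png"))
pic,d=arm.snapshot("scene"); ci=arm.camera_info("scene"); np.savez("pics/up.npz",p=pic,d=d)
wv=cv2.imread("pics/up_w.png"); s=cv2.resize(pic[40:220,200:400,::-1],(400,360),interpolation=cv2.INTER_CUBIC)
c=np.zeros((360,800,3),np.uint8); c[:,:400]=s; c[:300,400:]=cv2.resize(wv[110:260,180:380],(400,300),interpolation=cv2.INTER_CUBIC); cv2.imwrite("pics/up.png",c)
E
```

```text
0.0352 0.03538692400367602 [ 0.78985283 -0.18477581 -1.5164343 ] 6.475 {'n': 177, 'back': -31.0, 'w': 54.3, 'ymid': 2.2, 'w20': 48.0}
0.0338 0.03465103588899618 [ 0.3647229  -0.15745029 -2.83337125] 6.7917 {'n': 173, 'back': -30.1, 'w': 56.1, 'ymid': 2.2, 'w20': 49.9}
8.45 0.03447810375132483 [ 0.27931153  0.26900584 -1.53490881] {'n': 690, 'back': -30.2, 'w': 68.6, 'ymid': 2.2, 'w20': 49.9}
10.95 0.03428226485831757 [ 0.03338064  0.50000358 -1.54177492] [ 2.41740489e-05 -2.64300869e-05  7.82943584e-06] {'n': 738, 'back': -30.1, 'w': 59.7, 'ymid': 5.8, 'w20': 50.7}
```

View pics/up.png

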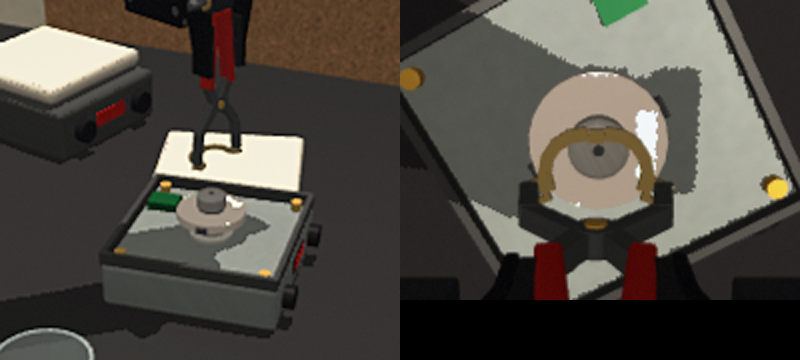

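The left view shows the spread ring hanging level above the spindle. The right view shows the ring framing the spindle, whose top is at about (598,145) in the crop. Before going down I'll fit the spread angle to the ring's outline, using the closed picture as calibration.

```bash
cat > fit.py <<'E'
from rob import *
from scipy.optimize import least_squares
def fit(fn,nz=None):
    ci=arm.camera_info("wrist"); tcp=arm.current_tcp_pos(); Rt=R.from_quat(arm.current_eef_rot())
    # camera in the pliers' axes, origin nose
    M=Rt.as_matrix(); M=np.column_stack([M[:,1],M[:,0],-M[:,2]])
    c2={**ci,'eye':M.T@(ci['eye']-tcp)+[0,0,H],'attitude':(R.from_matrix(M).inv()*R.from_quat(ci['attitude'])).as_quat()}
    hsv=cv2.cvtColor(cv2.imread(fn),cv2.COLOR_BGR2HSV).astype(int)
    m=(hsv[...,0]>12)&(hsv[...,0]<26)&(hsv[...,1]>70)&(hsv[...,2]>60); m[:130]=0; m[215:]=0; m[:,:230]=0; m[:,330:]=0
    k,l,st,_=cv2.connectedComponentsWithStats(m.astype(np.uint8)); m=np.isin(l,[i for i in range(1,k) if st[i,4]>40])
    v,u=np.nonzero(m); P=np.array([ray(a,0.,c2)[:2] for a in zip(u,v)])*1000
    def res(s):
        x0,y0,th=s; Q=P-[x0-17,y0]; sg=np.sign(Q[:,1]); a=-th*sg
        # +y half turned outward = +th about the back point
        X=Q[:,0]*np.cos(a)-Q[:,1]*np.sin(a)-17; Y=Q[:,0]*np.sin(a)+Q[:,1]*np.cos(a)
        return np.hypot(X,Y)-17.1
    f=least_squares(res,[-13,0,.1],loss='soft_l1'); return np.round(f.x,3),len(P),round(float(np.std(res(f.x))),2)
if __name__=="__main__":
    for n in ("w2","s44","s41","s39","s37","up_w"): print(n,fit(f"pics/{n}.png"))
E
python3 fit.py
```

```text
w2 (array([-7.8  ,  3.993,  0.02 ]), 58, 2.34)
s44 (array([-19.446,   1.553,   0.177]), 110, 2.19)
s41 (array([-8.783,  3.304,  0.139]), 105, 2.05)
s39 (array([-10.714,  -7.344,   1.327]), 97, 2.62)
s37 (array([-15.791,   0.277,   0.827]), 44, 2.38)
up_w (array([-9.094,  1.81 ,  0.367]), 765, 2.13)
```

```bash
python3 - <<'E'
import cv2
a=cv2.cvtColor(cv2.imread("pics/w2.png"),cv2.COLOR_BGR2HSV)
for p in [(280,170),(262,180),(298,180),(260,190),(300,195),(268,203)]: print(p,a[p[1],p[0]])
b=cv2.cvtColor(cv2.imread("pics/s37.png"),cv2.COLOR_BGR2HSV)
for p in [(280,175),(257,190),(302,190)]: print(p,b[p[1],p[0]])
E
sed -i 's/hsv\[...,1\]>70)&(hsv\[...,2\]>60)/hsv[...,1]>45)\&(hsv[...,2]>60)/; s/>12)&(hsv\[...,0\]<26/>10)\&(hsv[...,0]<32/; s/-17.1$/-rm/; s/x0,y0,th=s/x0,y0,th=s; rm=17.1/' fit.py; sed -i 's/m\[:130\]=0; m\[215:\]=0/m[:130]=0; m[213:]=0/' fit.py; python3 fit.py
```

```text
(280, 170) [ 26  93 252]
(262, 180) [ 26  96 252]
(298, 180) [ 26  97 252]
(260, 190) [ 26 100 252]
(300, 195) [ 26  99 251]
(268, 203) [104 194 248]
(280, 175) [ 26  95 252]
(257, 190) [ 24  76 248]
(302, 190) [ 26  99 252]
w2 (array([-16.168,   3.385,   0.086]), 692, 2.18)
s44 (array([-15.253,   3.082,   0.13 ]), 697, 2.17)
s41 (array([-14.088,   2.04 ,   0.183]), 700, 2.15)
s39 (array([-13.146,   2.008,   0.233]), 693, 2.08)
s37 (array([-11.51 ,   2.005,   0.292]), 699, 2.1)
up_w (array([-19.731,   3.938,   0.601]), 3075, 6.52)
```

```bash
python3 - <<'E'
from rob import *
ci=arm.camera_info("wrist"); tcp=arm.current_tcp_pos(); x=xdir(YAW0); y=np.array([-x[1],x[0],0])
img=cv2.imread("pics/up_w.png"); 
for uv in [(279,182.5)]:
    P=ray(uv,.104,ci); print(P,(P-tcp)@x*1000,(P-tcp)@y*1000)
print("cam height",ci['eye']-tcp, "fwd cmd -8,0")
f=np.load("pics/up.npz"); 
E
```

```text
[0.49674375 0.2293901  0.104     ] -12.784375732733926 3.3639062901683543
cam height [-0.07246769  0.02798595  0.16132416] fwd cmd -8,0
```

The wrist camera places the spindle a few mm off the top camera's value. I'll measure the stand base (from the w1 picture) and the rotor disc with both cameras to separate calibration bias from real offset.

```bash
cat > cmpcam.py <<'E'
from rob import *
from vis import cloud
from scipy.optimize import least_squares
x=xdir(YAW0); y=np.array([-x[1],x[0],0])
def fr(P): return np.round([P[0]*x[0]+P[1]*x[1],P[0]*y[0]+P[1]*y[1]],4)*1000
f=np.load("pics/w1.npz"); ci={k:f[k] for k in ('fx','fy','cx','cy','eye','attitude')}; W=cloud(f['d'],ci)
h,s,v=[cv2.cvtColor(f['p'],cv2.COLOR_RGB2HSV)[...,i].astype(int) for i in range(3)]
z=W[...,2]; m=(h>85)&(h<130)&(s>100)&(abs(z-.02)<.006)&(np.hypot(W[...,0]-.482,W[...,1]+.313)<.08)
c,sz,a=cv2.minAreaRect((W[m][:,:2]*1000).astype(np.float32)); print("stand wrist",c,sz,a,"frame",fr(np.array(c)/1000),"top",fr([.4823,-.3121]),"z",np.median(z[m]))
m=((h<8)|(h>172))&(s>150)&(z>.165)&(z<.19); k,l,st,_=cv2.connectedComponentsWithStats(m.astype(np.uint8))
for i in range(1,k):
    if st[i,4]>20: q=W[l==i]; print("handle end",fr((q.min(0)+q.max(0))/2),fr(q.mean(0)),q[:,2].max(),len(q))
tcp=arm.current_tcp_pos(); ci=arm.camera_info("wrist"); pic,d=arm.snapshot("wrist"); W=cloud(d,ci); z=W[...,2]
S=np.array([.4967,.2294]); r=np.hypot(W[...,0]-S[0],W[...,1]-S[1])
m=(abs(z-.086)<.006)&(r<.05); P=W[m]; print("rotor z",np.median(P[:,2]),len(P)); m2=(abs(z-.104)<.005)&(r<.024); print("top z",np.percentile(z[m2],[10,50,90]),m2.sum())
def hull(P,rad):
    hp=cv2.convexHull((P[:,:2]*1000).astype(np.float32))[:,0]; 
    g=least_squares(lambda s:np.hypot(hp[:,0]-s[0],hp[:,1]-s[1])-rad,P[:,:2].mean(0)*1000,loss='soft_l1',f_scale=.5); return g.x,np.round(g.fun,1)
c,rs=hull(P,37.5); print("rotor wrist",c,fr(c/1000),rs,"top",fr(SPIN))
c,rs=hull(W[m2],15); print("spindle wrist",c,fr(c/1000),rs); print("tcp",fr(tcp))
E
python3 cmpcam.py
```

```text
stand wrist (481.37811279296875, -308.86041259765625) (84.95947265625, 82.60474395751953) 69.87903594970703 frame [ 558.  -125.6] top [ 560.  -128.3] z 0.018949076379102398
handle end [ 570.7 -150.4] [ 569.9 -150.2] 0.17668575975108233 245
handle end [ 571.4 -101.2] [ 570.3 -101.6] 0.17663631786429462 212
rotor z 0.0844501933286324 2598
top z [0.10082456 0.10275409 0.10380381] 521
rotor wrist [498.84694159 228.50399276] [390.6 385.3] [ 0.1  0.1  0.1 -0.   0.1  0.1  0.1 -0.1 -0.1  2.7  3.5  3.3  3.7  0.3
  0.   0.2  0.1 -0.3 -0.1  0.  -0.1  0.1  0.   0.2  0.1 -0.   0.   0.2
  0.   0.2  0.   0.2  3.4  3.4  3.1  0.1 -0.1 -0.  -0.1  0.4  0.2  0.1
  0. ] top [393.1 382.1]
spindle wrist [499.28291254 228.82643049] [390.9 385.8] [0.4 0.8 0.5 0.3 0.2 0.3 0.5 0.3 0.1 0.5 0.5 0.9 0.9 0.9 1.1 1.1 1.1 1.4
 0.8 1.3 1.2 0.9 0.8 0.4 1.1 0.7]
tcp [401.1 382.1]
```

The two cameras differ by a constant (−2.2, +3.0) mm at the stand, handles and rotor, so the relative positions hold. The spread ring centred in the grip suggests about +1 mm in y. I'll descend with force checks.

```bash
cat > down.py <<'E'
from rob import *
x=xdir(YAW0); y=np.array([-x[1],x[0],0])
C=SPIN+.001*y
def go(nx,nz,v=.02):
    p,q=pose(C+nx*x+[0,0,nz],YAW0); arm.movel(p,q,max_speed=v)
E
python3 - <<'E'
from down import *
go(.008,.112,.05); arm.sleep(.3); b=fz(20); print(arm.current_time_s(),b,arm.current_finger_gap())
z=.112; ok=True
while z>.083:
    z-=.001 if z>.093 else .0005
    go(.008,z); arm.sleep(.04); f=fz()-b
    print(round(z*1000,1),np.round([f@x,f@y,f[2]],1),round((arm.current_tcp_pos()[2]-H)*1000,2))
    if np.hypot(f@x,f@y)>6 or (z>.094 and abs(f[2])>4) : print("STOP early"); break
    if f[2]>6.3: print("pressed"); break
arm.sleep(.3); f=fz(20)-b; print(arm.current_time_s(),f,arm.current_tcp_pos()[2]-H,arm.current_finger_gap()); np.save("b.npy",b)
E
```

```text
12.3083 [ 0.28388921 -0.57573838 -2.02816865] 0.034429556205347746
111.0 [0.4 0.3 0.3] 110.94
110.0 [-0.8 -0.2  0.4] 109.95
109.0 [-0.2 -0.3  0.2] 108.98
108.0 [-0.7 -0.6 -0.5] 107.97
107.0 [-0.1  1.2  0.3] 106.98
106.0 [-0.4  0.8  0. ] 105.95
105.0 [-1.2  0.1  0.8] 104.97
104.0 [-0.8  0.3  0.3] 103.99
103.0 [-1.3  0.   0.6] 102.87
102.0 [-0.9  0.3 -0.5] 101.91
101.0 [-1.6  1.1  0.7] 100.93
100.0 [-1.1  1.2  0.4] 99.94
99.0 [-0.3  1.4 -0.2] 98.97
98.0 [-1.2  0.   1. ] 97.94
97.0 [-0.5  1.3  1. ] 96.96
96.0 [-1.5  0.3 -0.1] 95.93
95.0 [-0.6  0.5  0.3] 94.95
94.0 [-2.  -0.1  0.5] 93.95
93.0 [-0.5  0.8  0.2] 92.95
92.5 [-1.9 -0.2 -0.8] 92.47
92.0 [-1.7  0.3  0.1] 92.0
91.5 [-0.6  0.6 -0.1] 91.48
91.0 [-0.8 -0.6  0.2] 90.97
90.5 [-1.5 -0.   0.5] 90.49
90.0 [-0.3  1.3  0.3] 89.99
89.5 [-1.3  0.9  0.3] 89.48
89.0 [-1.1  0.2  1. ] 89.07
88.5 [-1.5  0.4  3.6] 88.72
88.0 [-2.1  0.4  4.5] 88.13
87.5 [-0.5  0.5  5.1] 87.63
87.0 [-1.4 -1.3  7.4] 87.14
pressed
21.65 [-0.31845392  0.98489031  6.72499964] 0.08714087042226523 0.034532881680230255
```

The rotor contact was felt at nose z ≈ 88.8 mm. The ring is now pressed about 1.6 mm with 6.7 N. Next I'll relax it while following 7 mm in +x.

```bash
python3 - <<'E'
from down import *
b=np.load("b.npy"); z=.087
for k in range(1,11):
    g=.0340+(.0490-.0340)*k/10; 
    arm.gripper_to(g); go(.008+.0007*k,z,.03); f=fz()-b
    print(round(g*1000,1),round(arm.current_finger_gap()*1000,1),np.round([f@x,f@y,f[2]],1),round(arm.current_time_s(),2))
    if f[2]>9: z+=.0005
    if f[2]>11 or np.hypot(f@x,f@y)>15: print("STOP"); break
arm.sleep(.2); print(fz(20)-b, arm.current_time_s())
pic,d=arm.snapshot("wrist"); s,_=arm.snapshot("scene")
c=np.zeros((400,800,3),np.uint8); c[:,:400]=cv2.resize(s[80:200,240:360],(400,400),interpolation=cv2.INTER_CUBIC)[...,::-1]; c[:,400:]=cv2.resize(pic[110:260,205:355],(400,400),interpolation=cv2.INTER_CUBIC)[...,::-1]; cv2.imwrite("pics/closed.png",c)
E
```

```text
35.5 35.9 [-1.2  1.1  6.7] 22.18
37.0 37.5 [-0.9  0.2  6.7] 22.69
38.5 39.1 [-0.3  0.1  7.8] 23.21
40.0 40.2 [-1.1  1.   7.7] 23.73
41.5 41.8 [-1.9  0.5  7.7] 24.24
43.0 43.1 [-1.2  0.4  7.3] 24.75
44.5 44.5 [-0.5  0.5  9.1] 25.27
46.0 46.1 [-0.2  0.9  6.6] 25.78
47.5 47.4 [-0.8  1.4  6.7] 26.3
49.0 49.1 [-0.2  0.4  6.7] 26.82
[0.1554318  0.77622511 7.54813849] 27.0167
```

View pics/closed.png

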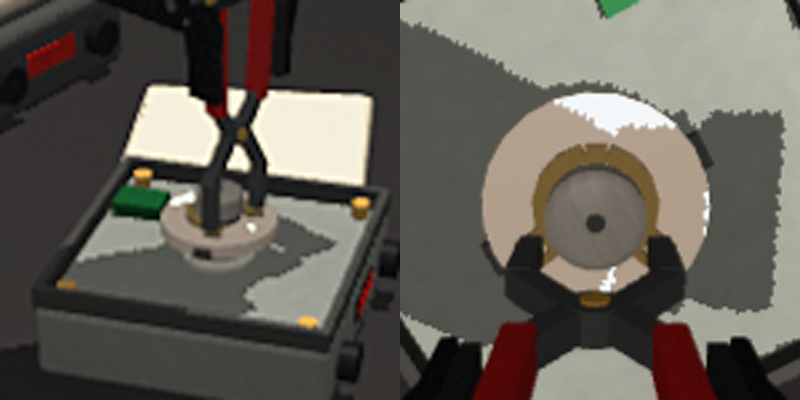

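The closed view shows the ring snug round the spindle, with its back and sides in contact. I'll draw the pins out slowly, watching the pull.

```bash
python3 - <<'E'
from down import *
b=np.load("b.npy"); arm.gripper_to(.0498); print(arm.current_finger_gap())
z=.087; bad=False
while z<.098:
    z+=.001; go(.015,z,.02); f=fz()-b
    print(round(z*1000,1),np.round([f@x,f@y,f[2]],1),round(arm.current_finger_gap()*1000,1))
    if f[2]<-8: print("STOP pull"); bad=True; break
if not bad:
    go(.015,.125,.05); go(.015,.16,.08); arm.sleep(.2)
print(fz(20)-b,fz(20),arm.current_finger_gap(),arm.current_time_s())
pic,d=arm.snapshot("wrist"); s,_=arm.snapshot("scene")
c=np.zeros((400,800,3),np.uint8); c[:,:400]=cv2.resize(s[40:200,220:380],(400,400),interpolation=cv2.INTER_CUBIC)[...,::-1]; c[:,400:]=cv2.resize(pic[110:260,205:355],(400,400),interpolation=cv2.INTER_CUBIC)[...,::-1]; cv2.imwrite("pics/out.png",c)
E
```

```text
0.049822450074841665
88.0 [-0.7  1.3  6.3] 50.1
89.0 [-0.1  1.9  3.2] 49.6
90.0 [-0.1  0.2 -0.1] 50.0
91.0 [-0.6  0.3  0.1] 49.8
92.0 [-0.7  0.2  1.3] 49.4
93.0 [ 0.7  0.5 -0.2] 49.8
94.0 [-0.3  1.1  1.1] 50.2
95.0 [ 0.5 -0.1 -0.2] 49.9
96.0 [-0.4  0.2 -0.4] 49.9
97.0 [-0.5  0.4 -0.1] 49.8
98.0 [-0.7  0.5  0.6] 49.9
[-0.03693721  1.45836655  0.40930892] [ 0.246952    0.88262817 -1.61885973] 0.04997232178827709 31.5583
```

View pics/out.png

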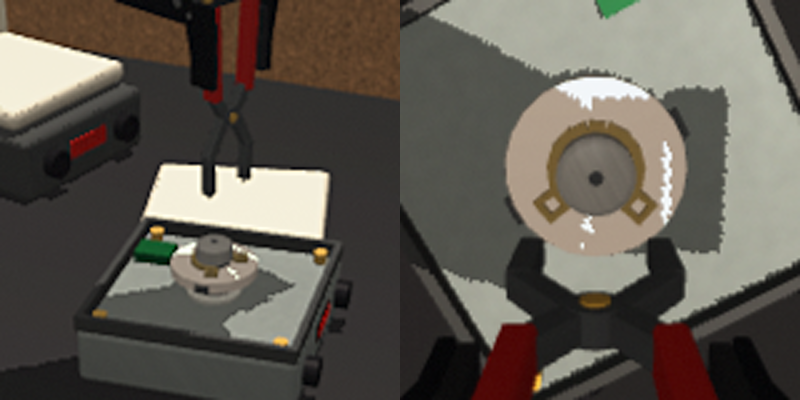

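The out view shows the ring seated symmetrically round the spindle at (595,180), with both lug holes free and the pliers held clear. Next is the beaker, with a slight lean so the pliers settle gently against the rim.

```bash
python3 - <<'E'
from down import *
arm.gripper_to(.0465); print(arm.current_finger_gap())
B=BEAK+.001*y+.006*x; t=.35
def P(nz): return pose(B+[0,0,nz],YAW0,t)
print(arm.ik(*P(.15)),arm.ik(*P(.012)))
arm.movep(*P(.15)); arm.sleep(.3); b=fz(20); print(arm.current_time_s(),b)
arm.movel(*P(.05),max_speed=.08); print(fz()-b)
nz=.05
while nz>.0105:
    nz-=.002; arm.movel(*P(nz),max_speed=.04); f=fz()-b
    if np.abs(f).max()>4: print("contact",nz,f); break
print(nz,fz(20)-b,arm.current_tcp_pos()-P(nz)[0],arm.current_time_s())
s,_=arm.snapshot("scene"); w,_=arm.snapshot("top")
c=np.zeros((400,800,3),np.uint8); c[:,:400]=cv2.resize(s[120:300,140:320],(400,400))[...,::-1]; c[:,400:]=cv2.resize(w[180:360,210:390],(400,400))[...,::-1]; cv2.imwrite("pics/bk.png",c)
E
```

```text
0.04674216571429582
[ 0.86755112  0.54730193 -1.06513301  1.42710229  0.29611728  1.74342378
  1.02398054] [ 0.81807968  0.64902799 -0.96118401  1.58136803  0.36321755  1.50239593
  1.01307216]
33.4833 [-0.59500104  0.20080073 -1.5574141 ]
[ 0.44980985 -0.02626582  0.75619829]
contact 0.048 [1.77548097 0.025041   4.46442425]
0.048 [1.77548097 0.025041   4.46442425] [ 1.44077398e-04 -1.39892418e-05  2.11243290e-04] 35.1333
```

View pics/bk.png

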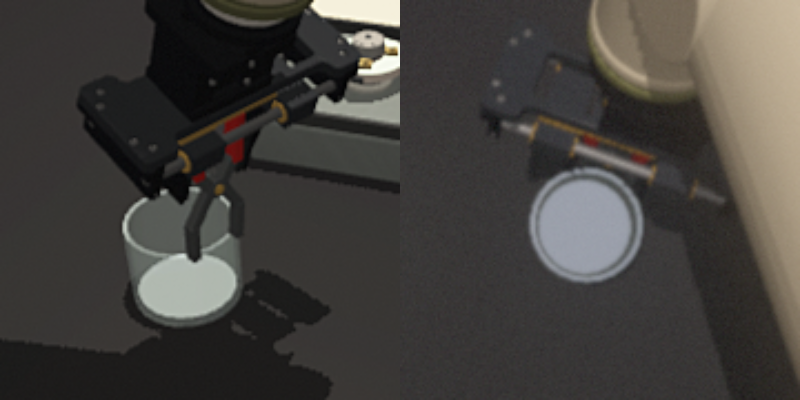

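The bk view shows the nose inside the beaker near its far side, and the beaker has not moved (it is still at about (294,281) in the top view). The contact reading was a single sample, so I'll re-read it at rest.

```bash
cat >> down.py <<'E'
def fa(n=8):
    o=[]
    for _ in range(n): arm.sleep(.02); o.append(arm.current_contact_force())
    return np.mean(o,0)
B=BEAK+.001*y+.006*x
E
python3 - <<'E'
from down import *
b=np.array([-.6,.2,-1.557]); f=fa(); print("rest",f-b)
P=lambda nz:pose(B+[0,0,nz],YAW0,.35)
nz=.048
if np.abs(f-b).max()<2:
    while nz>.0105:
        nz-=.003; arm.movel(*P(nz),max_speed=.05); f=fa(4)-b; print(round(nz,3),np.round(f,1))
        if np.abs(f).max()>2.5: break
print(arm.current_time_s(),arm.current_finger_gap())
s,_=arm.snapshot("top"); cv2.imwrite("pics/top_t.png",s[...,::-1])
E
```

```text
rest [ 1.61641834 -0.30213515  5.02959976]
35.3667 0.0466189769935956
```

That is a real 5 N contact. In the top view the nose is hidden under the gripper, so the pliers swung to vertical in the pads when I tilted, and a leg is resting on the rim. I'll lift, bring the tool upright and check.

```bash
python3 - <<'E'
from down import *
arm.movel(*pose(B+[0,0,.12],YAW0,.35),max_speed=.1)
Bc=BEAK+.001*y
p,q=pose(Bc-.004*x+[0,0,.13],YAW0,0); arm.movel(p,q,max_speed=.06); arm.sleep(.3)
print(fa(),arm.current_finger_gap(),arm.current_time_s())
s,_=arm.snapshot("scene"); w,_=arm.snapshot("wrist"); t,d=arm.snapshot("top"); np.savez("pics/t3.npz",p=t,d=d)
c=np.zeros((400,800,3),np.uint8); c[:,:400]=cv2.resize(s[100:300,120:320],(400,400))[...,::-1]; c[:,400:]=cv2.resize(w[60:320,150:410],(400,400))[...,::-1]; cv2.imwrite("pics/bk2.png",c)
E
```

```text
[ 0.12980569  0.12361478 -1.13844378] 0.0465211953858923 37.6833
```

View pics/bk2.png

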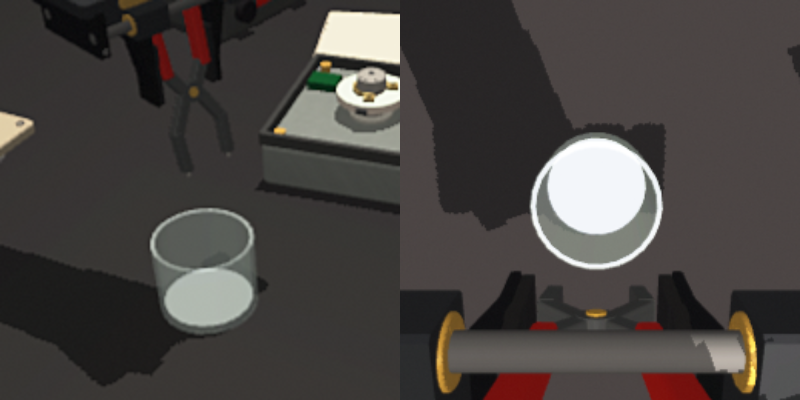

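bk2 shows the pliers still held but pivoted in the pads: the nose swings towards +x and the pivot bolt is at about (277,264) in the full picture, where it was at 222 before. I'll work out the angle. The lean can be used as it is, mirrored towards the −x rim.

```bash
python3 - <<'E'
from down import *
from scipy.optimize import brentq
ci=arm.camera_info("wrist"); tcp=arm.current_tcp_pos(); Rc=R.from_quat(ci['attitude'])
G=tcp+[0,0,arm.pinch_z]
def proj(P):
    c=Rc.inv().apply(P-ci['eye']); return ci['cx']+ci['fx']*c[0]/-c[2], ci['cy']-ci['fy']*c[1]/-c[2]
for a in np.arange(0,.81,.1):
    u=np.array([-np.sin(a)*x[0],-np.sin(a)*x[1],np.cos(a)])  # pliers z, nose towards +x
    L=-.0035*0
    piv=G-.050*u+.006*-x*np.cos(a); nose=G-.112*u
    print(round(a,2),np.round(proj(piv)),np.round(proj(nose)))
# beaker & pliers from top depth
from vis import cloud
f=np.load("pics/t3.npz"); W=cloud(f['d'],arm.camera_info("top")); z=W[...,2]
r=np.hypot(W[...,0]-BEAK[0],W[...,1]-BEAK[1])
m=(z>.064)&(z<.085)&(r<.07); print("beaker rect",cv2.minAreaRect((W[m][:,:2]*1000).astype(np.float32)))
s,d=arm.snapshot("scene"); ci2=arm.camera_info("scene"); W=cloud(d,ci2)
# dark metal legs: below the fingers, above the bench
q=W.reshape(-1,3)-G; xs,ys,zs=q@x,q@y,q[:,2]
m=(abs(ys)<.04)&(abs(xs)<.08)&(zs<-.03)&(zs>-.125)&(W.reshape(-1,3)[:,2]>.085)
for lo in np.arange(-.12,-.03,.01):
    k=m&(zs>=lo)&(zs<lo+.01)
    if k.sum()>3: print(round(lo+.005,3),k.sum(),"x mm",np.round(np.percentile(xs[k],[10,50,90])*1000,1),"y",np.round(np.percentile(ys[k],[5,95])*1000,1))
E
```

```text
0.0 [275. 226.] [275. 208.]
0.1 [275. 233.] [276. 220.]
0.2 [275. 240.] [276. 232.]
0.3 [275. 248.] [276. 245.]
0.4 [275. 255.] [276. 257.]
0.5 [275. 263.] [276. 270.]
0.6 [275. 271.] [276. 283.]
0.7 [275. 279.] [275. 296.]
0.8 [275. 287.] [275. 310.]
beaker rect ((0.0, 0.0), (0.0, 0.0), 0.0)
-0.075 37 x mm [21.5 26.9 30.1] y [-27.5  21.1]
-0.065 85 x mm [20.2 26.3 28.8] y [-27.6  21.1]
-0.055 80 x mm [17.5 23.7 26.3] y [-27.7  21.9]
-0.045 87 x mm [16.6 21.4 24.1] y [-28.3  22.1]
-0.035 99 x mm [14.5 19.  21.1] y [-25.8  18.9]
```

```bash
python3 - <<'E'
from down import *
from vis import cloud
s,d=arm.snapshot("scene"); W=cloud(d,arm.camera_info("scene")); G=arm.current_tcp_pos()+[0,0,arm.pinch_z]; print("G",G)
def near(W,u,v,zmax=9):
    o=[]
    for b in range(v-3,v+4):
        for a in range(u-2,u+3):
            q=W[b,a]-G; 
            if np.abs(q).max()<.15 : o.append((q@x*1000,q@y*1000,q[2]*1000))
    return np.round(np.median(o,0),1) if o else None
for n,(u,v) in dict(bolt=(216,145),tipL=(214,183),tipL2=(213,178),tipR=(234,173),tipR2=(233,168),midL=(210,165),handL=(202,128),handR=(218,122)).items(): print(n,near(W,u,v),s[v,u])
w,dw=arm.snapshot("wrist"); W=cloud(dw,arm.camera_info("wrist")); print("wrist bolt",near(W,277,264),"legs",near(W,254,252),near(W,300,252))
t=np.load("pics/t3.npz"); print((t['d']>0).mean())
c=np.zeros((480,800,3),np.uint8); c[:,:480]=cv2.resize(s[90:210,160:280],(480,480),interpolation=cv2.INTER_CUBIC)[...,::-1]; c[:320,480:]=cv2.resize(t['p'][180:360,200:380],(320,320))[...,::-1]; cv2.imwrite("pics/bk3.png",c); print(arm.current_time_s())
E
```

```text
G [ 0.46117467 -0.06410459  0.24198764]
bolt [ 15.7  -1.3 -13.8] [104  80  36]
tipL [ 28.4 -23.8 -68.9] [38 39 37]
tipL2 [ 26.6 -23.2 -62.4] [37 38 37]
tipR [ 28.2  18.3 -69.4] [38 38 37]
tipR2 [ 26.9  18.5 -61.3] [38 39 39]
midL [ 21.2 -21.8 -39.3] [38 38 38]
handL [  9.  -19.8  19. ] [95 14 12]
handR [ 7.7 13.1 16.9] [99 18 16]
wrist bolt [  4.8   1.4 -15.5] legs [ 19.3 -16.  -63.3] [ 19.5  18.8 -64.3]
0.9960671768707483
37.9833
```

View pics/bk3.png

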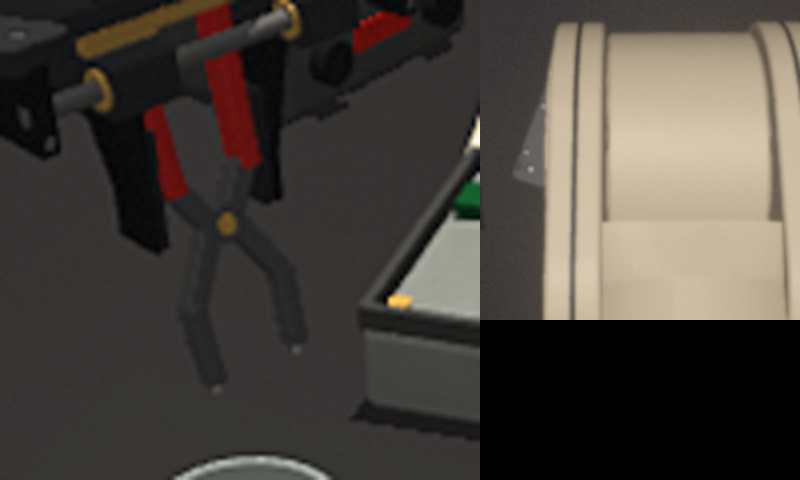

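bk3 shows the pliers also slid about 36 mm up through the pads while the leg was on the rim. The bolt is now 14 mm below the grasp point instead of 50, and the tips are about 24 mm towards +x and 72 mm down. The fingertips must stay above the rim, so I'll lower until they just clear it and let the pliers drop about 14 mm. First I'll re-measure the beaker.

```bash
python3 - <<'E'
from down import *
from vis import cloud
from scipy.optimize import least_squares
for n in ("wrist","scene"):
    ci=arm.camera_info(n); s,d=arm.snapshot(n); W=cloud(d,ci); z=W[...,2]; r=np.hypot(W[...,0]-BEAK[0],W[...,1]-BEAK[1])
    m=(z>.068)&(z<.082)&(r<.065); P=W[m][:,:2]*1000
    if len(P)>20:
        hp=cv2.convexHull(P.astype(np.float32))[:,0]; g=least_squares(lambda c:np.hypot(*(hp-c).T)-45.5,BEAK[:2]*1000,loss='soft_l1'); c=g.x/1000
        print(n,len(P),g.x,"res",round(np.abs(g.fun).max(),1),"d along x,y",(c-BEAK[:2])@x[:2]*1000,(c-BEAK[:2])@y[:2]*1000)
E
```

```text
wrist 1061 [464.0689349  -63.12775261] res 0.5 d along x,y -1.6182124758693548 2.893271760504508
scene 477 [463.53749097 -67.41686635] res 2.9 d along x,y -0.6506431239361605 -1.3189412964932723
```

Corrected for the wrist bias, the beaker has moved less than 1 mm. I'll place the pliers now.

```bash
python3 - <<'E'
from down import *
q=pose([0,0,0],YAW0)[1]
A=BEAK+.001*y-.019*x+.0015*y
arm.movel([A[0],A[1],arm.current_tcp_pos()[2]],q,max_speed=.06); arm.sleep(.2); b=fa(); print(b)
z=arm.current_tcp_pos()[2]; ok=True
while z>.0785:
    z=max(.078,z-.006); arm.movel([A[0],A[1],z],q,max_speed=.06); f=fa(3)-b
    if np.abs(f).max()>2.5: print("contact",z,f); ok=False; break
print(ok,z,np.round(f,2),arm.current_time_s())
s,d=arm.snapshot("scene"); w,_=arm.snapshot("wrist")
c=np.zeros((400,800,3),np.uint8); c[:,:400]=cv2.resize(s[120:300,140:320],(400,400),interpolation=cv2.INTER_CUBIC)[...,::-1]; c[:,400:]=cv2.resize(w[60:320,150:410],(400,400))[...,::-1]; cv2.imwrite("pics/bk4.png",c)
E
```

```text
[-0.22276175  0.48988513 -1.41036345]
True 0.078 [ 0.07 -0.3  -0.09] 46.3167
```

The picture limit is reached, so I'll go on with numbers only. There was no contact on the way down. Release in small steps and withdraw upward.

```bash
python3 - <<'E'
from down import *
q=arm.current_eef_rot()
for g in (.050,.054,.060): arm.gripper_to(g); print(g,fa(2),arm.current_time_s())
arm.gripper_to(.085); print(arm.current_time_s(),fa(2))
p=arm.current_tcp_pos().copy(); arm.movel(p+[0,0,.05],max_speed=.06); print(fa(2))
arm.movel(p+[0,0,.20],max_speed=.12); arm.sleep(.3); print(fa(4),arm.current_time_s())
from vis import cloud
s,d=arm.snapshot("scene"); ci=arm.camera_info("scene"); W=cloud(d,ci)
h,S,v=[cv2.cvtColor(s,cv2.COLOR_RGB2HSV)[...,i].astype(int) for i in range(3)]
m=((h<8)|(h>172))&(S>150)&(v>60)&(np.hypot(W[...,0]-BEAK[0],W[...,1]-BEAK[1])<.16)
k,l,st,_=cv2.connectedComponentsWithStats(m.astype(np.uint8))
for i in range(1,k):
    if st[i,4]>25:
        P=W[l==i]-BEAK; o=P[:,2].argsort(); print("red",len(P),"low",np.round([P[o[:8]].mean(0)@x,P[o[:8]].mean(0)@y,P[o[:8],2].mean()],3),"high",np.round([P[o[-8:]].mean(0)@x,P[o[-8:]].mean(0)@y,P[o[-8:],2].mean()],3))
E
```

```text
0.05 [-0.70206525  0.33106158 -1.35071385] 46.8167
0.054 [-1.37075636  0.29740632  1.98568835] 47.2333
0.06 [-0.25378412  0.00916457 -0.26322144] 47.7083
48.45 [-0.25642261 -0.16537987  0.29069003]
[ 0.27305438  0.17613272 -0.35304738]
[-0.2700735  -0.08659671 -0.50374443] 51.2667
red 276 low [-0.034  0.017  0.082] high [-0.064  0.024  0.144]
red 273 low [-0.036 -0.02   0.08 ] high [-0.065 -0.024  0.144]
```

The handles lean at about 0.43 rad over the −x rim, which puts the nose near the beaker's centre at z ≈ 0.01. Final numeric check of the beaker, vials and ring.

```bash
python3 - <<'E'
from down import *
from vis import cloud
from scipy.optimize import least_squares
def beak(W):
    z=W[...,2]; r=np.hypot(W[...,0]-BEAK[0],W[...,1]-BEAK[1]); m=(z>.068)&(z<.082)&(r<.06); P=W[m][:,:2]*1000
    hp=cv2.convexHull(P.astype(np.float32))[:,0]; return least_squares(lambda c:np.hypot(*(hp-c).T)-45.5,BEAK[:2]*1000,loss='soft_l1',f_scale=.5).x, len(P)
ci=arm.camera_info("scene"); s0=np.load("pics/scene0.npz"); s,d=arm.snapshot("scene"); W0,W=cloud(s0['d'],ci),cloud(d,ci)
print("beaker before/after",beak(W0),beak(W))
for n,(a,b,c,e) in dict(vials=(320,365,240,320),driver=(240,325,330,418)).items():
    print(n,"pix diff",np.abs(s[c:e,a:b].astype(int)-s0['p'][c:e,a:b]).mean())
h,S,v=[cv2.cvtColor(s,cv2.COLOR_RGB2HSV)[...,i].astype(int) for i in range(3)]
r=np.hypot(W[...,0]-SPIN[0],W[...,1]-SPIN[1]); m=(h>10)&(h<30)&(S>70)&(r<.035)&(W[...,2]>.075)
P=W[m]; print("ring pts",len(P),"r mm",np.percentile(r[m]*1000,[5,50,95]),"z",np.percentile(P[:,2],[5,50,95]))
print(arm.current_time_s()); arm.sleep(.3); arm.finish_job()
E
```

```text
beaker before/after (array([463.70326274, -67.65888741]), 475) (array([463.54474656, -67.42856997]), 562)
vials pix diff 0.630462962962963
driver pix diff 0.6728609625668449
ring pts 65 r mm [14.67592238 20.38200307 28.20415385] z [0.08529506 0.08820773 0.09016744]
51.3667
the job is handed in; nothing more can be done
```

I handed the job in at about 51.7 s. The ring looks seated in the spindle's groove and the pliers rest nose down in the beaker. I saw no verdict, so this rests on my own checks.

- **Ring:** I spread it to about 0.3 rad, judged from a 34.5 mm handle gap, and lowered it freely over the spindle. It met the rotor about 5 mm above the average height. I pressed it down about 1.6 mm at 6.7 N and let it close while following 7 mm towards +x. The highest force I read while it closed was about 9 N.
- **Ring seating:** The picture after withdrawal shows it closed and symmetric round the spindle. The final depth check put its upper surface at about 88 mm, which fits the groove. I did not measure its spread or level directly at the end.
- **Beaker placement, one fault:** I tilted the tool for the beaker and lowered the first 100 mm without checking force. A leg landed on the rim with about 5 N, and the pliers pivoted and slid about 36 mm up through the pads. I lifted, re-measured, and released them upright just above the rim, so they dropped about 14 mm.
- **Final state:** By calculation from the handles, the nose is near the beaker's centre, about 10 mm above the bench. The handles lean on the rim at about 0.43 rad. The beaker moved less than 0.5 mm, the vials and screwdriver look unchanged in the images, and the gripper is about 0.2 m above where it let go.

The picture limit ran out before the release, so the last placement was checked by depth and colour numbers only. The wrist camera disagreed with the top camera by a steady 3–4 mm. I took it as calibration bias and shifted y by 1 mm.

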